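# Lock the bottom cover of the blender base with the flat key

### The job

The blender base stands upside down and one of the two slotted quarter-turn studs of its bottom cover is still open (its head stands higher out of its collar). Take the stubby flat-blade key out of the wooden bit block, press that stud in and turn it clockwise until it is caught and stays down by itself, pressing no harder than it needs, and put the key back upright, fully home in its hole. Leave the stud that is already locked and everything else on the counter as they are.

Things in the scene. Friction and masses are not known exactly. Their poses are not given: they have to be found in the camera images.
- key: Stubby flat-blade key, 70 g, 80 mm tall, upright. Origin: middle of the blade's lower edge; z up along the key, x along the blade's width. Blade 16 mm wide, 3 mm thick (y), z 0 to 10 mm; shank 10 mm diameter; steel disc 30 mm diameter at z 34 to 38; black flat handle at z 38 to 80, 36 wide (x), 12 thick (y): pinch it across y at about z 62. Half a turn makes no difference to the blade.
- block: Fixed wooden bit block, 90 x 70 x 42 mm (x, y, z), origin at the centre of its underside; five small bits stick up 6 mm along its -x edge. The key stands in its hole at the start.
- hole (a point): Centre of the mouth of the key's round hole, in the block's top face 42 mm above the counter: 20 mm diameter, 3 mm chamfer, 38 mm deep. The key is fully home when its disc rests on the block, the blade's edge 34 mm below the mouth.
- blender: Fixed cream blender base, upside down, round, origin at the centre of its underside; 184 mm diameter, rim at 150 mm height, four rubber feet on the rim up to 157 mm. Its bottom cover, 146 mm across, faces up, recessed in the rim at 140 mm. Speed knob on its +x side. The two studs stand on the cover, 45 mm from its centre along the base's y axis, one on each side.
- latch_a: Collar of the open stud, with all that it carries: aluminium tube 39 mm outside, 30 mm inside diameter, fixed on the cover. Origin on the stud's axis at the level of the cover (140 mm above the counter); the collar's top is 12 mm above that. It may be on either side of the cover.
- slot_a (a point): Centre of the floor of the open stud's slot, on the stud's axis, moving with the stud; x along the slot, z up. Steel head 26 mm diameter, its top 5 mm above this point; slot 4.5 mm wide, 5 mm deep, open at both ends, edges chamfered 1 mm. At the start this point is 13 mm above the cover and the head stands 6 mm out of the collar.
- push_a (a joint): How far the open stud is pressed in (m); 0 at the start. Its spring pushes out with 5 N, plus 0.4 N per mm. The pin under it clears the catch at 4.5 to 11.5 mm and meets a firm stop 0.8 mm deeper; where exactly cannot be seen, only felt. Once the pin is past the catch's edge and the key is eased it springs back to 3.0 mm and stays there. More than 20 N from the key damages it.
- stud_a (a joint): Angle of the open stud (rad), growing clockwise seen from above; 0 to 0.08 at the start. Blocked before 0.45 unless pressed in. At 0.7 the pin is under the catch; it gets past its edge somewhere from 0.93 to 1.3 (felt as the stud springing up if the key presses lightly), and 0.1 beyond that is a firm stop. Turning friction 0.02 to 0.06 N m. The key has some 0.1 rad of play in the slot.
- latch_b: The collar of the other stud, of the same make, with all that it carries; that stud is already locked (its head only 3 mm above its collar). Leave it.
- stud_b (a joint): Angle of the locked stud (rad), about 1.2 at the start.
- jar: Glass blender jar standing on the counter, 124 mm diameter at the mouth, 195 mm tall, handle on its +y side. Leave it.
- brush: Blue plastic cleaning brush lying bristles down, 210 mm long along x. Leave it.
- pot_lid: Aluminium pot lid, 202 mm diameter, 46 mm tall with its knob. Leave it.
- ring_nut: Off-white plastic ring nut of the blender jar, 92 mm diameter, 28 mm tall. Leave it.
- jar_cap: Black rubber cap of the jar with a clear filler plug, 110 mm diameter, 34 mm tall. Leave it.
- mug: White mug, 80 mm diameter, 92 mm tall. Leave it.
- spice: Small amber spice jar, 48 mm diameter, 100 mm tall. Leave it.
Mind the look-alikes: they are no part of the job. Of the things that look like the key, the smaller one is meant. Leave any yellow look-alike of the block alone.

How it is judged:
By the outcome, as a careful person would: the job done as asked, in the order asked, and still so for the second after the job is handed in, with the robot touching nothing.
It also fails if it takes over 72 s, if anything falls off the work surface, if the arm or the gripper's body presses on something with over 40 N, if the wrist force passes 120 N, or if a joint passes its speed limit or range.

### The arm

A 6-joint arm with a two-finger parallel gripper is mounted at the origin on the work surface. World frame = base frame: x ahead of the robot, y to its left, z up, the work surface at z = 0. Lengths are in mm, angles in rad, forces in N, time in s.
With the tool pointing down it reaches from about 350 to 875 mm from the base axis. Payload 4.2 kg.
Tool frame: the origin (TCP) lies midway between the tips of the shut fingers; the grasp point (between the pads) lies 19 mm behind it; z points along the fingers, y is the line along which they close (so a half turn about z gives the same grasp; the last joint's range is limited). The gripper opens to 85 mm and grips with 20 to 120 N. Pads are 22 mm wide; open, the fingers measure 114 mm over their backs; the gripper's body (76 mm by 85 mm) begins 54 mm behind the grasp point. The pads swing forward as they close: fully open they stand 13 mm farther back than shut.
Start: joints at [-0.948, 0.385, 0.008, 0, -1.194, -0.259], TCP at [222.407, -584.067, 231.312] pointing down, gripper open.
Joint ranges: [-3.14, 3.14], [-1.21, 2.06], [-1.07, 1.41], [-3.16, 2.05], [-2.99, -0.16], [-3.1, 3.1]. Speed limits (rad/s): [2.79, 2.79, 3.14, 3.14, 3.14, 3.14].

### API

Orientations are given as a unit quaternion [x, y, z, w].
In Python, from bench import sensors, get_image, camera_params, job_done gives the robot as it stands.
- The arm moves only by the tool servo_tool, never from a script. Its argument "motion" is a list of rows, each an object with "travel": the shift along the tool's x, y, z as a fraction of full scale, a list of three; "rot": the turn, a rotation vector about the tool's x, y, z as a fraction of full scale, a list of three; "hand": the opening, from 0 (shut) to 1 (fully open). In form: [{"travel": [x, y, z], "rot": [wx, wy, wz], "hand": hand}, ...]. A call has 1 to 10 rows; each row shifts and turns the commanded pose from where the row before left it, along the tool's axes as they then stand; what a row does not reach is not made up. Full scale, the value 1, is 25 cm for a shift and 360 degrees for a turn. A row lasts 1/12 s, in which the tool goes at most 41.7 mm and 7.16 degrees, less where a joint would pass 70% of its speed; a pose out of reach is approached as far as the arm can. A call with a number of a shift or a turn outside -1 to 1 is refused whole. A call with a gripper value outside its range is refused whole. The fingers move at their own pace and stop on an object; the grip force is fixed at half the most. Time passes only in rows, so rows that do not move let the fingers close. It gives the time, the measured TCP pose, the force, the opening and the grip force at its end, in the units of the state.
- sensors.read_state(): the state, without advancing time (a new reading comes with each control period).
- get_image(name): name is "side" or "top"; returns (picture, depth): 420x560x3 uint8, red, green, blue; 420x560 float32, mm along the optical axis (not along the pixel's ray), 0 where there is no reading.
- camera_params(name): a dict with "camera_matrix" (3x3 intrinsics, pixels), "R" (3x3) and "t" (3): a world point X has camera coordinates R X + t. Camera axes: x right, y down, z forward; pixel columns grow to the right and rows downward; lengths in mm; the calibration is good to about 2 mm. A picture is of the moment at which its call begins. camera_params takes no time and is no camera call.
- job_done(): hands the job in; it is judged then, once.
The state is a dict: "clock": time; "joints": joint angles; "joint_vel": joint speeds; "joint_efforts": joint torques, N m; "position": TCP position; "ee_rot": TCP orientation; "contact_force": force on the tool from outside, world axes, zero at the start; "wrist_torque": the same for the moment, N m; "gripper_width": finger opening in mm; "grasp_force": force on a finger pad.
Only numpy, scipy, OpenCV 4.12 (cv2) and the standard library are available. Lean on these libraries where they do the work, as an engineer would, in place of code of your own. Each camera call takes 0.05 s, during which the arm holds its last target. There are 200 camera calls.

## Working session

There is one attempt and no reset: what is moved stays moved. The work goes in short steps, Python scripts to look and compute and a tool call to move; the robot and the scene stay as the last step left them, time stands still between calls to the robot, and variables do not carry over. Pictures are saved under pics/ and viewed, at most 10 in all, crops included, and the job is handed in when it is done.

Besides the shell and the picture viewer there is one more tool, called as name(argument=value, ...) on one line, values as JSON. servo_tool: Moves the arm, as the interface text tells. Its arguments: {"type":"object","properties":{"motion":{"type":"array"}},"required":["motion"]}

```bash
mkdir -p pics; ls
python3 - <<'E'
from bench import *
import cv2,numpy as np
np.set_printoptions(suppress=True,precision=3)
for n in("top","side"):
    im,d=get_image(n); cv2.imwrite(f"pics/{n}0.png",im[:,:,::-1]); np.savez(f"{n}0.npz",im=im,d=d)
    p=camera_params(n); print(n,p["camera_matrix"],p["R"],p["t"], -p["R"].T@p["t"])
print(sensors.read_state())
E
```

```text
pics
top [[390.013   0.    280.075]
 [  0.    390.013 211.57 ]
 [  0.      0.      1.   ]] [[-0.03  -0.999  0.015]
 [-0.991  0.028 -0.133]
 [ 0.132 -0.019 -0.991]] [   4.171  602.714 1158.287] [ 443.809    9.072 1227.951]
side [[475.272   0.    278.83 ]
 [  0.    475.272 221.11 ]
 [  0.      0.      1.   ]] [[-0.846 -0.533 -0.016]
 [-0.374  0.615 -0.694]
 [ 0.38  -0.582 -0.719]] [516.944 311.363 956.076] [190.927 640.12  912.169]
{'clock': 0.1, 'joints': array([-0.948,  0.385,  0.007, -0.   , -1.194, -0.259]), 'joint_vel': array([ 0.001, -0.002,  0.005,  0.   ,  0.   , -0.   ]), 'joint_efforts': array([ -0.001, -39.332,  18.893,   4.198,  -0.003,   0.   ]), 'position': array([ 222.234, -583.602,  230.343]), 'ee_rot': array([-0.181,  0.984,  0.001, -0.   ]), 'contact_force': array([-0.791, -0.095,  0.355]), 'wrist_torque': array([ 0.013, -0.005,  0.06 ]), 'grasp_force': 0.0, 'gripper_width': 85.54407154771079}
```

View pics/top0.png

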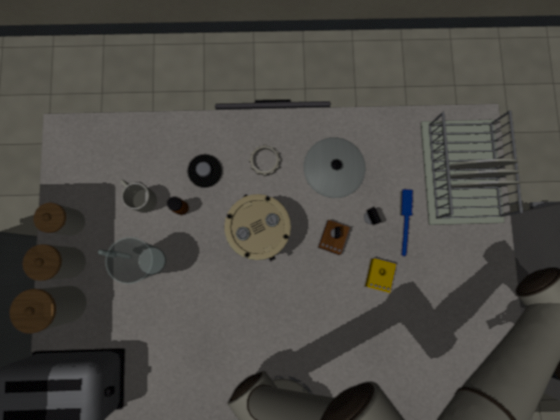

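View pics/side0.png

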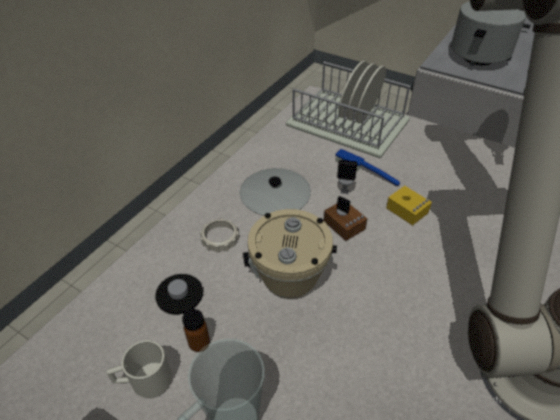

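The top view shows the blender at about (258,227) with studs at (243,233) and (273,219), and the wooden block with the key at (336,234). The bigger look-alike key is at (375,215) and the yellow block at (382,273). Next I'll view enlarged crops.

Run:
```python
import cv2,numpy as np
t=np.load("top0.npz")["im"][:,:,::-1];s=np.load("side0.npz")["im"][:,:,::-1]
f=lambda a:cv2.convertScaleAbs(cv2.resize(a,None,fx=5,fy=5,interpolation=cv2.INTER_CUBIC),alpha=1.6)
a=f(t[190:265,220:300]);b=f(t[190:265,310:390]) 
cv2.imwrite("pics/c1.png",np.hstack([a,b]))
a=f(s[205:285,240:340])[:, :];b=f(s[150:240,320:380])
h=400;cv2.imwrite("pics/c2.png",np.hstack([a,cv2.resize(b,(267,400))]))
```

```text
(no output)
```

View pics/c1.png

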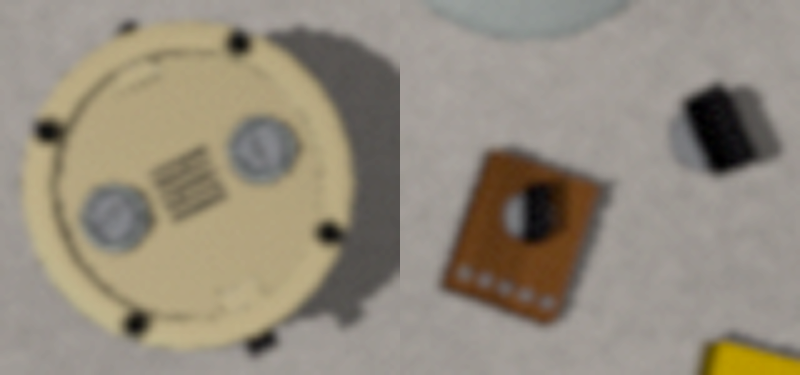

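View pics/c2.png

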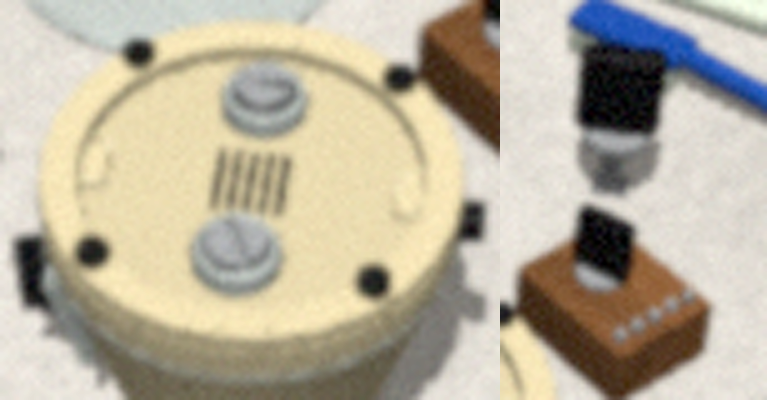

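The crops show the two studs at side (292,224) and (287,256), both with visible slots, and the black key handle on the brown block at side (344,205). I'll use depth to tell which stud is open and measure the positions.

```bash
cat > h.py <<'E'
from bench import *
import cv2,numpy as np
np.set_printoptions(suppress=True,precision=2)
def ray(n,uv,z):
    p=camera_params(n);K=p["camera_matrix"];R=p["R"];t=p["t"];c=-R.T@t
    d=np.c_[np.atleast_2d(uv),np.ones(len(np.atleast_2d(uv)))]@np.linalg.inv(K).T@R
    return c+d*((z-c[2])/d[:,2])[:,None]
def cloud(n,d):
    p=camera_params(n);v,u=np.indices(d.shape);P=np.stack([u,v,np.ones_like(u)],-1)@np.linalg.inv(p["camera_matrix"]).T*d[...,None]
    return (P-p["t"])@p["R"]
def proj(n,X):
    p=camera_params(n);q=(np.atleast_2d(X)@p["R"].T+p["t"])@p["camera_matrix"].T
    return q[:,:2]/q[:,2:]
E
python3 - <<'E'
from h import *
for n,bs,kb in(("top",[(273,219),(243,233)],(325,215,350,255)),("side",[(292,224),(287,256)],(320,190,370,240))):
    z=np.load(n+"0.npz");im,d=z["im"],z["d"];C=cloud(n,d)
    for u,v in bs:
        r=C[v-9:v+10,u-9:u+10].reshape(-1,3)
        print(n,(u,v),"center patch",np.median(C[v-2:v+3,u-2:u+3].reshape(-1,3),0))
        near=r[r[:,2]>148]; print("  high pts",len(near),near.mean(0),"z pct",np.percentile(r[:,2],[5,25,50,75,90,97]))
    hsv=cv2.cvtColor(im,cv2.COLOR_RGB2HSV)
    x0,y0,x1,y1=kb
    m=np.zeros(d.shape,bool);m[y0:y1,x0:x1]=1
    br=m&(hsv[...,0]<18)&(hsv[...,1]>110)
    top=br&(abs(C[...,2]-42)<5); P=C[top]; print("block top",top.sum(),P.mean(0))
    print(" rect",cv2.minAreaRect(P[:,:2].astype(np.float32)))
    k=m&(C[...,2]>58)&(C[...,2]<100);P=C[k];print("key",k.sum(),P.mean(0),P.min(0),P.max(0)); print(cv2.minAreaRect(P[:,:2].astype(np.float32)))
    k=m&(C[...,2]>83)&(C[...,2]<95);P=C[k]
    if len(P)>4: print("key top",len(P),P.mean(0),cv2.minAreaRect(P[:,:2].astype(np.float32)))
E
```

```text
top (273, 219) center patch [566.92   9.14 157.73]
  high pts 136 [566.73   9.98 162.91] z pct [139.02 141.19 143.68 152.92 158.41 160.66]
top (243, 233) center patch [530.84  92.5  154.73]
  high pts 128 [529.28  93.79 162.47] z pct [139.03 141.15 143.6  152.39 155.85 158.19]
block top 437 [ 520.7  -178.64   43.03]
 rect ((520.7384033203125, -175.49488830566406), (68.72119903564453, 89.00150299072266), 67.64353942871094)
key 67 [ 531.83 -179.07   83.02] [ 513.88 -187.25   58.6 ] [ 549.09 -173.71   91.9 ]
((531.5460205078125, -180.7418212890625), (12.49534797668457, 35.200294494628906), 85.66475677490234)
key top 47 [ 533.08 -180.16   87.96] ((532.666259765625, -180.8615264892578), (12.447866439819336, 32.946746826171875), 86.00253295898438)
side (292, 224) center patch [560.64  21.8  157.07]
  high pts 161 [562.29  16.91 153.71] z pct [138.62 140.88 146.87 152.24 157.22 158.47]
side (287, 256) center patch [523.54 101.84 152.93]
  high pts 196 [523.04 105.14 159.89] z pct [138.52 140.79 148.9  152.56 154.52 155.8 ]
block top 434 [ 514.05 -162.83   41.01]
 rect ((517.0239868164062, -170.70657348632812), (73.18527221679688, 90.61691284179688), 68.29252624511719)
key 145 [ 527.4  -172.97   76.53] [ 510.78 -182.31   58.24] [ 546.27 -167.6    91.82]
((528.3882446289062, -175.72105407714844), (14.623198509216309, 35.499603271484375), 85.87116241455078)
key top 54 [ 528.12 -174.75   86.44] ((528.330322265625, -175.66018676757812), (35.05516815185547, 13.186138153076172), 0.31490597128868103)
```

The open stud is the one at about (565,13), with its head near 158 mm against 155 for the other. The key stands at about (530,-178) with its x axis along world x. Before moving, I'll get the slot angle from enlarged crops.

Run:
```python
from h import *
# multi-frame average, rectify to head plane z=159 (open), 156 (locked); 0.25mm/px ; up=+x, left=+y
out=[]
for n in("top","side"):
    A=np.mean([get_image(n)[0].astype(np.float32) for _ in range(6)],0)
    np.save(n+"avg.npy",A)
    row=[]
    for c,z in(((564.5,12.5),158),((526.5,97.5),155)):
        g=np.arange(-22,22,.15);X=np.stack(np.meshgrid(g[::-1]+c[0],g[::-1]+c[1],indexing="ij"),-1)
        P=proj(n,np.c_[X.reshape(-1,2),np.full(X.size//2,z)]).reshape(X.shape).astype(np.float32)
        w=cv2.remap(A,P[...,0],P[...,1],cv2.INTER_CUBIC)
        row.append(cv2.convertScaleAbs(w[:,:,::-1],alpha=1.4))
        # dark direction via structure of gray
    out.append(np.hstack(row))
cv2.imwrite("pics/slots.png",np.vstack(out))
```

```text
(no output)
```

View pics/slots.png

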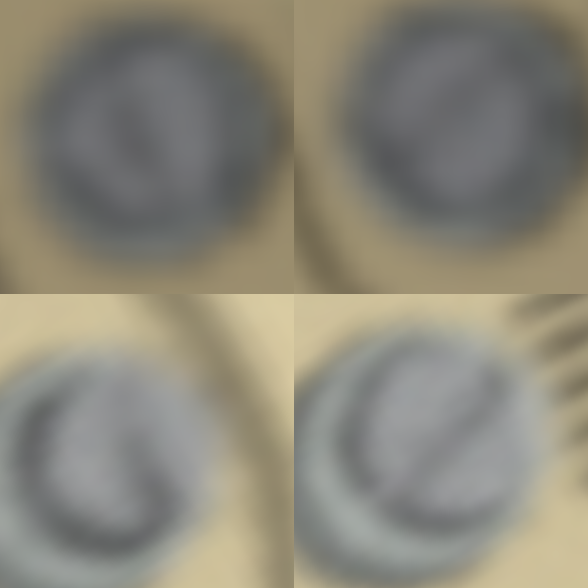

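The rectified views (up = +x, left = +y) show the open stud's slot pointing up and left at about +24°, which matches the base's x axis (24°). The locked slot is near -45°. Moving towards the key.

servo_tool(motion=[{"travel":[-0.123,0.077,0],"rot":[0,0,0],"hand":0.5},{"travel":[-0.123,0.077,0],"rot":[0,0,0],"hand":0.5},{"travel":[-0.123,0.077,0],"rot":[0,0,0],"hand":0.5},{"travel":[-0.123,0.077,0],"rot":[0,0,0],"hand":0.5},{"travel":[-0.123,0.077,0],"rot":[0,0,0],"hand":0.5},{"travel":[-0.123,0.077,0],"rot":[0,0,0],"hand":0.5},{"travel":[-0.123,0.077,0],"rot":[0,0,0],"hand":0.5},{"travel":[-0.123,0.077,0],"rot":[0,0,0],"hand":0.5},{"travel":[-0.123,0.077,0],"rot":[0,0,0],"hand":0.5},{"travel":[-0.123,0.077,0],"rot":[0,0,0],"hand":0.5}])

```text
clock: 1.53
position: [442.1, -293.2, 231.7]
ee_rot: [-0.181, 0.983, -0.0, 0.0]
contact_force: [0.7, -0.7, -0.4]
gripper_width: 42.3
grasp_force: 0.0
```

servo_tool(motion=[{"travel":[-0.123,0.077,0],"rot":[0,0,0],"hand":0.5},{"travel":[-0.123,0.077,0],"rot":[0,0,0],"hand":0.5},{"travel":[-0.123,0.077,0],"rot":[0,0,0],"hand":0.5},{"travel":[-0.123,0.077,0],"rot":[0,0,0],"hand":0.5},{"travel":[0,0,0],"rot":[0,0,-0.0195],"hand":0.5},{"travel":[0,0,0],"rot":[0,0,-0.0195],"hand":0.5}])

```text
clock: 2.03
position: [530.1, -177.1, 231.1]
ee_rot: [-0.304, 0.953, 0.0, -0.0]
contact_force: [-1.3, 0.1, -0.5]
gripper_width: 42.5
grasp_force: 0.0
```

Run:
```python
from bench import *
print(sensors.read_state())
```

```text
{'clock': 2.0333, 'joints': array([-3.24772377e-02,  2.72722080e-01, -1.57168029e-01, -5.55743813e-05,
       -1.14094710e+00, -9.20135230e-01]), 'joint_vel': array([-0.0310432 , -0.01083177, -0.01439844,  0.0019411 , -0.00383502,
        1.46964113]), 'joint_efforts': array([  0.98295361, -32.62094021,  18.77343535,   4.10789073,
         0.05599757,  -1.06313132]), 'position': array([ 530.09233992, -177.09125611,  231.1199658 ]), 'ee_rot': array([-3.04182693e-01,  9.52613714e-01,  3.06462182e-05, -1.07971504e-05]), 'contact_force': array([-1.34762705,  0.0903217 , -0.54139033]), 'wrist_torque': array([-0.04995339,  0.05121944,  0.01315353]), 'grasp_force': 0.0, 'gripper_width': 42.50396019148471}
```

servo_tool(motion=[{"travel":[0,0,0],"rot":[0,0,-0.0198],"hand":0.5},{"travel":[0,0,0],"rot":[0,0,-0.0198],"hand":0.5},{"travel":[0,0,0],"rot":[0,0,-0.0198],"hand":0.5},{"travel":[0,0,0],"rot":[0,0,-0.0198],"hand":0.5},{"travel":[0,0,0],"rot":[0,0,-0.0198],"hand":0.5},{"travel":[0,0,0],"rot":[0,0,-0.0198],"hand":0.5},{"travel":[0,0,0],"rot":[0,0,-0.0198],"hand":0.5},{"travel":[0,0,0],"rot":[0,0,-0.0198],"hand":0.5},{"travel":[0,0,0],"rot":[0,0,-0.0198],"hand":0.5},{"travel":[0,0,0],"rot":[0,0,-0.0198],"hand":0.5}])

```text
clock: 2.87
position: [528.8, -179.0, 231.4]
ee_rot: [0.801, -0.598, 0.0, -0.0]
contact_force: [0.2, -0.7, -0.0]
gripper_width: 43.0
grasp_force: 0.0
```

servo_tool(motion=[{"travel":[0,0,0],"rot":[0,0,-0.0198],"hand":0.5},{"travel":[0,0,0],"rot":[0,0,-0.0198],"hand":0.5},{"travel":[0,0,0],"rot":[0,0,-0.0198],"hand":0.5},{"travel":[0,0,0],"rot":[0,0,-0.0198],"hand":0.5},{"travel":[0,0,0],"rot":[0,0,-0.0198],"hand":0.5},{"travel":[0,0,0],"rot":[0,0,-0.0198],"hand":0.5},{"travel":[0,0,0],"rot":[0,0,-0.0198],"hand":0.5},{"travel":[0,0,0],"rot":[0,0,-0.0198],"hand":0.5},{"travel":[0,0,0],"rot":[0,0,-0.0198],"hand":0.5},{"travel":[0,0,0],"rot":[0,0,-0.0198],"hand":0.5}])

```text
clock: 3.7
position: [528.8, -179.0, 231.4]
ee_rot: [1.0, -0.019, 0.0, -0.0]
contact_force: [0.3, 0.3, -0.0]
gripper_width: 42.6
grasp_force: 0.0
```

servo_tool(motion=[{"travel":[0,0,0.14],"rot":[0,0,0],"hand":0.5},{"travel":[0,0,0.14],"rot":[0,0,0],"hand":0.5},{"travel":[0,0,0.12],"rot":[0,0,0],"hand":0.5},{"travel":[0,0,0],"rot":[0,0,0],"hand":0.5},{"travel":[0,0,0],"rot":[0,0,0],"hand":0.5}])

```text
clock: 4.12
position: [528.3, -179.2, 130.6]
ee_rot: [1.0, -0.022, -0.002, 0.0]
contact_force: [0.3, 1.2, 1.8]
gripper_width: 42.8
grasp_force: 0.0
```

Run:
```python
from h import *
o=[]
s=sensors.read_state();print(s["position"],s["ee_rot"],s["joints"])
f=lambda a,c:cv2.convertScaleAbs(cv2.resize(a[c[1]-35:c[1]+35,c[0]-35:c[0]+35],(400,400),interpolation=cv2.INTER_CUBIC)[:,:,::-1],alpha=1.6)
for n in("top","side"):
    im,d=get_image(n); c=(336,228) if n=="top" else (345,200)
    o.append(f(im,c)); print(n,"tcp px",proj(n,s["position"]))
cv2.imwrite("pics/g.png",np.hstack(o))
```

```text
[ 528.28 -179.18  130.61] [ 1.   -0.02 -0.    0.  ] [-0.04  0.37 -0.3   0.   -0.91  1.56]
top tcp px [[340.03 231.75]]
side tcp px [[345.36 185.63]]
```

View pics/g.png

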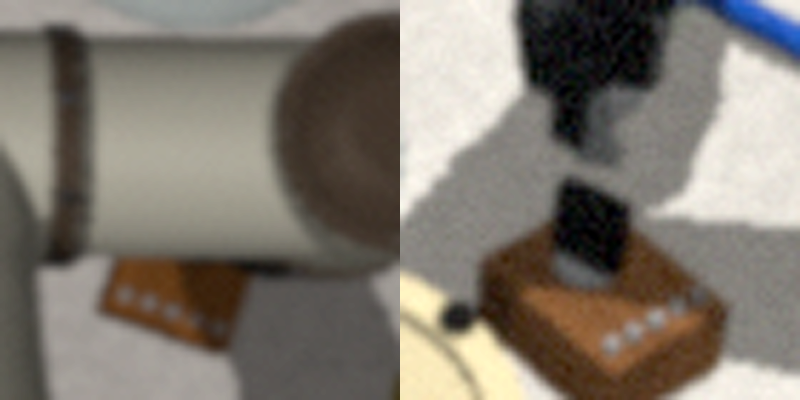

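The side view shows the open fingers straddling the key handle's line, with the handle top at about crop (600,190) just below the tips. Descending and gripping.

servo_tool(motion=[{"travel":[0,0,0.08],"rot":[0,0,0],"hand":0.5},{"travel":[0,0,0.08],"rot":[0,0,0],"hand":0.5},{"travel":[0,0,0.08],"rot":[0,0,0],"hand":0.5},{"travel":[0,0,0.06],"rot":[0,0,0],"hand":0.5},{"travel":[0,0,0.02],"rot":[0,0,0],"hand":0.5},{"travel":[0,0,0],"rot":[0,0,0],"hand":0.5}])

```text
clock: 4.72
position: [529.6, -179.1, 52.0]
ee_rot: [1.0, -0.022, 0.001, 0.0]
contact_force: [-0.5, 0.1, 0.5]
gripper_width: 42.8
grasp_force: 0.0
```

servo_tool(motion=[{"travel":[0,0,0],"rot":[0,0,0],"hand":0.12},{"travel":[0,0,0],"rot":[0,0,0],"hand":0.12},{"travel":[0,0,0],"rot":[0,0,0],"hand":0.12},{"travel":[0,0,0],"rot":[0,0,0],"hand":0.12}])

```text
clock: 5.05
position: [530.2, -179.2, 53.2]
ee_rot: [1.0, -0.022, 0.002, 0.0]
contact_force: [-1.0, 0.3, 6.0]
gripper_width: 11.3
grasp_force: 52.2
```

servo_tool(motion=[{"travel":[0,0,0],"rot":[0,0,0],"hand":0},{"travel":[0,0,0],"rot":[0,0,0],"hand":0},{"travel":[0,0,0],"rot":[0,0,0],"hand":0}])

```text
clock: 5.3
position: [530.2, -179.1, 53.2]
ee_rot: [1.0, -0.022, 0.002, 0.0]
contact_force: [-1.3, 1.5, 6.5]
gripper_width: 11.2
grasp_force: 58.8
```

Run:
```python
from bench import *
s=sensors.read_state();print({k:s[k] for k in("position","ee_rot","contact_force","wrist_torque","joints","gripper_width","grasp_force")})
```

```text
{'position': array([ 530.2233224 , -179.14788374,   53.16547972]), 'ee_rot': array([ 9.99758313e-01, -2.19118798e-02,  1.75848857e-03,  3.03340159e-04]), 'contact_force': array([-1.25730961,  1.54015203,  6.46417525]), 'wrist_torque': array([0.26764322, 0.16494128, 0.02630278]), 'joints': array([-3.59665691e-02,  4.66338529e-01, -3.74783250e-01,  8.39158591e-04,
       -7.26149565e-01,  1.56230907e+00]), 'gripper_width': 11.212553877492367, 'grasp_force': 58.81791830062866}
```

servo_tool(motion=[{"travel":[0,0,-0.02],"rot":[0,0,0],"hand":0},{"travel":[0,0,-0.05],"rot":[0,0,0],"hand":0},{"travel":[0,0,-0.08],"rot":[0,0,0],"hand":0},{"travel":[0,0,-0.08],"rot":[0,0,0],"hand":0},{"travel":[0,0,-0.12],"rot":[0,0,0],"hand":0},{"travel":[0,0,-0.12],"rot":[0,0,0],"hand":0},{"travel":[0,0,-0.12],"rot":[0,0,0],"hand":0},{"travel":[0,0,-0.11],"rot":[0,0,0],"hand":0},{"travel":[0,0,0],"rot":[0,0,0],"hand":0}])

```text
clock: 6.05
position: [531.8, -179.8, 233.2]
ee_rot: [1.0, -0.022, 0.006, 0.001]
contact_force: [0.7, -0.1, 0.5]
gripper_width: 11.3
grasp_force: 58.7
```

servo_tool(motion=[{"travel":[0.0172,-0.13,0],"rot":[0,0,0],"hand":0},{"travel":[0.0172,-0.13,0],"rot":[0,0,0],"hand":0},{"travel":[0.0172,-0.13,0],"rot":[0,0,0],"hand":0},{"travel":[0.0172,-0.13,0],"rot":[0,0,0],"hand":0},{"travel":[0.0172,-0.13,0],"rot":[0,0,0],"hand":0},{"travel":[0.0172,-0.13,0],"rot":[0,0,-0.017],"hand":0},{"travel":[0,0,0],"rot":[0,0,-0.017],"hand":0},{"travel":[0,0,0],"rot":[0,0,-0.017],"hand":0},{"travel":[0,0,0],"rot":[0,0,-0.017],"hand":0},{"travel":[0,0,0],"rot":[0,0,0],"hand":0}])

```text
clock: 6.88
position: [562.8, 15.0, 225.8]
ee_rot: [0.982, 0.191, -0.001, -0.0]
contact_force: [-0.0, -0.6, -1.9]
gripper_width: 11.1
grasp_force: 58.9
```

servo_tool(motion=[{"travel":[0,0,0],"rot":[0,0,0],"hand":0},{"travel":[0,0,0],"rot":[0,0,0],"hand":0},{"travel":[0,0,0],"rot":[0,0,0],"hand":0}])

```text
clock: 7.13
position: [563.1, 14.4, 226.2]
ee_rot: [0.982, 0.189, -0.0, -0.0]
contact_force: [-1.0, 0.8, -0.5]
gripper_width: 11.1
grasp_force: 58.9
```

Run:
```python
from h import *
s=sensors.read_state();print(s["position"],s["ee_rot"],s["joints"],s["contact_force"],s["gripper_width"])
A=np.mean([get_image("side")[0].astype(np.float32) for _ in range(4)],0); np.save("side1.npy",A)
u=np.array([290,215]);e=cv2.convertScaleAbs(A[u[1]-50:u[1]+50,u[0]-50:u[0]+50][:,:,::-1],alpha=1.5)
cv2.imwrite("pics/h.png",cv2.resize(e,(600,600),interpolation=cv2.INTER_CUBIC))
p=s["position"]; print("tip px if centered",proj("side",p+[0,0,-45.2]),"disc",proj("side",p+[0,0,-9.2]))
```

```text
[563.13  14.39 226.2 ] [ 0.98  0.19 -0.   -0.  ] [ 0.31  0.28 -0.15 -0.   -1.13  1.64] [-1.    0.83 -0.53] 11.1379244250507
tip px if centered [[292.63 213.67]] disc [[292.72 201.66]]
```

View pics/h.png

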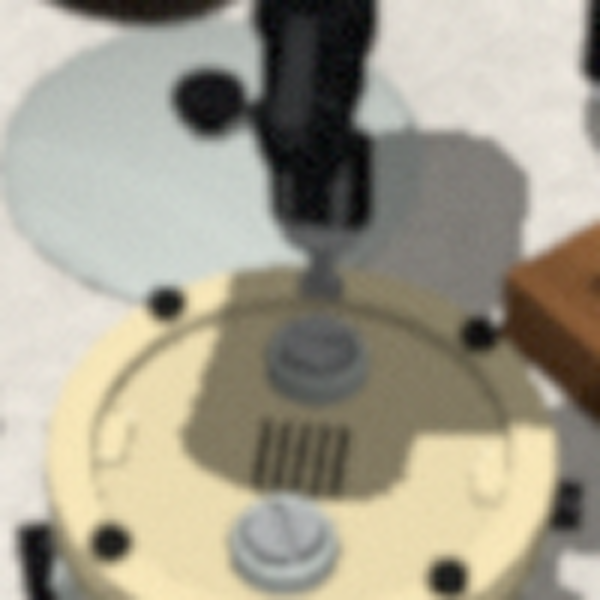

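The held blade's tip shows at px (293.7,214.7), right above the open stud's head at about (292.7,222). I'll measure the offset within this view, using the feet for the base centre.

Run:
```python
from h import *
def feet(n,A,guess,z):
    g=A.mean(2);o=[]
    for u,v in guess:
        w=g[v-5:v+6,u-5:u+6];m=np.clip(np.percentile(w,70)*.7-w,0,None)
        yy,xx=np.indices(w.shape);o.append((u-5+(m*xx).sum()/m.sum(),v-5+(m*yy).sum()/m.sum()))
    return np.array(o)
S=np.load("sideavg.npy");T=np.load("topavg.npy")
fs=feet("side",S,[(268,215),(320,220),(258,255),(315,261)],0)
ft=feet("top",T,[(229,216),(267,198),(286,236),(247,255)],0)
for n,f in(("side",fs),("top",ft)):
    P=ray(n,f,155); c=P.mean(0);print(n,f.tolist(),P[:,:2].tolist(),"centre",c, "radii",np.linalg.norm(P-c,axis=1))
    for a in(24.,):
        y=np.array([-np.sin(np.radians(a)),np.cos(np.radians(a)),0]);print(" stud_a",c-45*y,"b",c+45*y)
s=sensors.read_state();p=s["position"]
print("apparent tip",ray("side",[(293.7,214.2)],p[2]-45.2),"TCP",p)
```

```text
side [[267.3278361106807, 215.21408770557576], [321.3382646714893, 219.51826993525026], [257.8696795452911, 255.07480357162348], [314.29525613443394, 260.97307921818884]] [[622.3091883084666, 25.799951745819385], [512.558759992105, -25.227503916900332], [575.4608073853778, 133.36544835346768], [468.10908249080535, 86.11515670762458]] centre [544.61  55.01 155.  ] radii [83.01 86.41 84.21 82.58]
 stud_a [562.91  13.9  155.  ] b [526.31  96.12 155.  ]
top [[229.58586097176524, 215.92928988980904], [267.28826091248635, 198.14658574158756], [287.35674204880826, 236.8255824053458], [246.85317832825336, 254.1804921971589]] [[578.968254171084, 128.9422214677776], [625.9697849034043, 23.445455243180866], [516.5651310617135, -29.009329147758947], [472.3450368437089, 83.19591373112605]] centre [548.46  51.64 155.  ] radii [83.1  82.48 86.73 82.4 ]
 stud_a [566.77  10.53 155.  ] b [530.16  92.75 155.  ]
apparent tip [[560.25  14.69 181.12]] TCP [563.26  14.47 226.32]
```

servo_tool(motion=[{"travel":[0.0064,0.0088,0.03],"rot":[0,0,0],"hand":0},{"travel":[0,0,0.03],"rot":[0,0,0],"hand":0},{"travel":[0,0,0.02],"rot":[0,0,0],"hand":0},{"travel":[0,0,0],"rot":[0,0,0],"hand":0},{"travel":[0,0,0],"rot":[0,0,0],"hand":0},{"travel":[0,0,0],"rot":[0,0,0],"hand":0}])

```text
clock: 7.83
position: [565.7, 13.2, 206.3]
ee_rot: [0.982, 0.19, -0.0, 0.0]
contact_force: [0.0, 0.5, -0.5]
gripper_width: 10.9
grasp_force: 58.9
```

servo_tool(motion=[{"travel":[0,0,0.004],"rot":[0,0,0],"hand":0},{"travel":[0,0,0.004],"rot":[0,0,0],"hand":0},{"travel":[0,0,0.004],"rot":[0,0,0],"hand":0},{"travel":[0,0,0.002],"rot":[0,0,0],"hand":0},{"travel":[0,0,0],"rot":[0,0,0],"hand":0},{"travel":[0,0,0],"rot":[0,0,0],"hand":0}])

```text
clock: 8.33
position: [565.6, 13.2, 202.8]
ee_rot: [0.982, 0.19, 0.0, 0.0]
contact_force: [0.7, 0.5, -0.8]
gripper_width: 11.1
grasp_force: 58.9
```

servo_tool(motion=[{"travel":[0,0,0.004],"rot":[0,0,0],"hand":0},{"travel":[0,0,0.004],"rot":[0,0,0],"hand":0},{"travel":[0,0,0],"rot":[0,0,0],"hand":0},{"travel":[0,0,0],"rot":[0,0,0],"hand":0}])

```text
clock: 8.67
position: [565.5, 13.2, 200.7]
ee_rot: [0.982, 0.19, -0.0, 0.0]
contact_force: [-0.2, 1.1, 0.2]
gripper_width: 11.4
grasp_force: 58.9
```

servo_tool(motion=[{"travel":[0,0,0.004],"rot":[0,0,0],"hand":0},{"travel":[0,0,0],"rot":[0,0,0],"hand":0},{"travel":[0,0,0],"rot":[0,0,0],"hand":0}])

```text
clock: 8.92
position: [565.6, 13.2, 199.7]
ee_rot: [0.982, 0.19, -0.0, -0.0]
contact_force: [-1.0, -0.5, 0.1]
gripper_width: 11.0
grasp_force: 58.9
```

servo_tool(motion=[{"travel":[0,0,0.004],"rot":[0,0,0],"hand":0},{"travel":[0,0,0],"rot":[0,0,0],"hand":0},{"travel":[0,0,0],"rot":[0,0,0],"hand":0}])

```text
clock: 9.17
position: [565.6, 13.2, 198.7]
ee_rot: [0.982, 0.19, -0.0, -0.0]
contact_force: [0.4, -0.3, -1.6]
gripper_width: 11.1
grasp_force: 58.9
```

servo_tool(motion=[{"travel":[0,0,0.004],"rot":[0,0,0],"hand":0},{"travel":[0,0,0],"rot":[0,0,0],"hand":0},{"travel":[0,0,0],"rot":[0,0,0],"hand":0}])

```text
clock: 9.42
position: [565.8, 13.2, 198.2]
ee_rot: [0.982, 0.19, 0.0, 0.0]
contact_force: [-1.4, 0.6, 1.3]
gripper_width: 11.3
grasp_force: 59.2
```

servo_tool(motion=[{"travel":[0,0,0.004],"rot":[0,0,0],"hand":0},{"travel":[0,0,0],"rot":[0,0,0],"hand":0},{"travel":[0,0,0],"rot":[0,0,0],"hand":0}])

```text
clock: 9.67
position: [565.8, 13.2, 197.5]
ee_rot: [0.982, 0.19, 0.0, 0.0]
contact_force: [-1.8, -0.5, 4.0]
gripper_width: 11.0
grasp_force: 59.6
```

servo_tool(motion=[{"travel":[0,0,0.004],"rot":[0,0,0],"hand":0},{"travel":[0,0,0.004],"rot":[0,0,0],"hand":0},{"travel":[0,0,0.004],"rot":[0,0,0],"hand":0},{"travel":[0,0,0.004],"rot":[0,0,0],"hand":0},{"travel":[0,0,0],"rot":[0,0,0],"hand":0},{"travel":[0,0,0],"rot":[0,0,0],"hand":0}])

```text
clock: 10.17
position: [565.9, 13.2, 193.2]
ee_rot: [0.982, 0.19, 0.0, 0.0]
contact_force: [-2.2, 0.5, 5.5]
gripper_width: 11.5
grasp_force: 59.8
```

servo_tool(motion=[{"travel":[0,0,0.004],"rot":[0,0,0],"hand":0},{"travel":[0,0,0],"rot":[0,0,0],"hand":0},{"travel":[0,0,0],"rot":[0,0,0],"hand":0}])

```text
clock: 10.42
position: [565.9, 13.2, 192.3]
ee_rot: [0.982, 0.19, 0.0, 0.0]
contact_force: [-1.4, 0.6, 5.8]
gripper_width: 11.0
grasp_force: 59.9
```

servo_tool(motion=[{"travel":[0,0,0.004],"rot":[0,0,0],"hand":0},{"travel":[0,0,0],"rot":[0,0,0],"hand":0},{"travel":[0,0,0],"rot":[0,0,0],"hand":0}])

```text
clock: 10.67
position: [565.9, 13.2, 191.4]
ee_rot: [0.982, 0.19, 0.0, 0.0]
contact_force: [-1.5, 0.6, 6.8]
gripper_width: 11.3
grasp_force: 59.9
```

servo_tool(motion=[{"travel":[0,0,0.003],"rot":[0,0,0],"hand":0},{"travel":[0,0,0],"rot":[0,0,0],"hand":0},{"travel":[0,0,0],"rot":[0,0,0],"hand":0}])

```text
clock: 10.92
position: [565.9, 13.2, 190.7]
ee_rot: [0.982, 0.19, 0.0, 0.0]
contact_force: [-2.4, -0.4, 7.4]
gripper_width: 11.2
grasp_force: 60.0
```

servo_tool(motion=[{"travel":[0,0,0.003],"rot":[0,0,0],"hand":0},{"travel":[0,0,0],"rot":[0,0,0],"hand":0},{"travel":[0,0,0],"rot":[0,0,0],"hand":0}])

```text
clock: 11.17
position: [565.9, 13.2, 190.0]
ee_rot: [0.982, 0.19, 0.0, 0.0]
contact_force: [-2.4, 0.5, 7.3]
gripper_width: 11.4
grasp_force: 60.0
```

servo_tool(motion=[{"travel":[0,0,0.003],"rot":[0,0,0],"hand":0},{"travel":[0,0,0],"rot":[0,0,0],"hand":0},{"travel":[0,0,0],"rot":[0,0,0],"hand":0}])

```text
clock: 11.42
position: [565.9, 13.2, 189.8]
ee_rot: [0.982, 0.19, 0.001, 0.0]
contact_force: [-2.8, 1.2, 7.6]
gripper_width: 11.3
grasp_force: 60.5
```

servo_tool(motion=[{"travel":[0,0,0.002],"rot":[0,0,0],"hand":0},{"travel":[0,0,0],"rot":[0,0,0],"hand":0},{"travel":[0,0,0],"rot":[0,0,0],"hand":0}])

```text
clock: 11.67
position: [566.0, 13.1, 189.7]
ee_rot: [0.982, 0.19, 0.001, 0.0]
contact_force: [-3.0, 0.4, 10.7]
gripper_width: 11.4
grasp_force: 60.7
```

servo_tool(motion=[{"travel":[0,0,-0.004],"rot":[0,0,0],"hand":0},{"travel":[0,0,0],"rot":[0,0,0.008],"hand":0},{"travel":[0,0,0],"rot":[0,0,0.01],"hand":0},{"travel":[0,0,0],"rot":[0,0,0.01],"hand":0},{"travel":[0,0,0],"rot":[0,0,0.01],"hand":0},{"travel":[0,0,0],"rot":[0,0,0.01],"hand":0},{"travel":[0,0,0],"rot":[0,0,0.01],"hand":0},{"travel":[0,0,0],"rot":[0,0,0],"hand":0}])

```text
clock: 12.33
position: [566.0, 12.9, 189.9]
ee_rot: [1.0, 0.008, 0.001, 0.0]
contact_force: [-2.0, -0.1, 6.3]
gripper_width: 11.4
grasp_force: 60.1
```

```bash
cat > st.py <<'E'
from bench import *
import numpy as np
np.set_printoptions(suppress=True,precision=3)
s=sensors.read_state();q=s["ee_rot"];print(s["clock"],s["position"],"yaw",np.degrees(2*np.arctan2(q[1],q[0])),"F",s["contact_force"],"M",s["wrist_torque"],"j6",s["joints"][5])
E
python3 st.py
```

```text
12.3333 [565.959  12.858 189.935] yaw 0.9470135169045508 F [-1.98  -0.112  6.251] M [-0.145  0.584 -0.003] j6 1.2772914460715916
```

servo_tool(motion=[{"travel":[0,0,0],"rot":[0,0,0.01],"hand":0},{"travel":[0,0,0],"rot":[0,0,0.01],"hand":0},{"travel":[0,0,0],"rot":[0,0,0.01],"hand":0},{"travel":[0,0,0],"rot":[0,0,0.01],"hand":0},{"travel":[0,0,0],"rot":[0,0,0.01],"hand":0},{"travel":[0,0,0],"rot":[0,0,0.01],"hand":0},{"travel":[0,0,0],"rot":[0,0,0],"hand":0}])

```text
clock: 12.92
position: [566.0, 12.7, 190.0]
ee_rot: [0.984, -0.179, 0.001, 0.0]
contact_force: [-2.2, -0.8, 6.5]
gripper_width: 11.1
grasp_force: 60.0
```

```bash
python3 st.py
```

```text
12.9167 [566.04   12.696 189.963] yaw -20.65695776851175 F [-2.174 -0.77   6.525] M [-0.287  0.457 -0.012] j6 0.9002664974624345
```

servo_tool(motion=[{"travel":[0,0,0],"rot":[0,0,0.008],"hand":0},{"travel":[0,0,0],"rot":[0,0,0.008],"hand":0},{"travel":[0,0,-0.004],"rot":[0,0,0],"hand":0},{"travel":[0,0,0],"rot":[0,0,0],"hand":0},{"travel":[0,0,0],"rot":[0,0,0],"hand":0}])

```text
clock: 13.33
position: [566.0, 12.6, 190.8]
ee_rot: [0.974, -0.227, 0.001, 0.0]
contact_force: [-1.0, -1.6, 7.0]
gripper_width: 11.5
grasp_force: 59.8
```

```bash
python3 st.py
```

```text
13.3333 [565.989  12.612 190.82 ] yaw -26.2973520190855 F [-0.965 -1.56   6.981] M [-0.531  0.434  0.009] j6 0.8018459508112915
```

servo_tool(motion=[{"travel":[0,0,-0.002],"rot":[0,0,0],"hand":0},{"travel":[0,0,0],"rot":[0,0,0],"hand":0},{"travel":[0,0,0],"rot":[0,0,0],"hand":0}])

```text
clock: 13.58
position: [565.9, 12.6, 190.9]
ee_rot: [0.974, -0.228, 0.0, 0.0]
contact_force: [-0.7, -2.5, 6.0]
gripper_width: 11.0
grasp_force: 59.8
```

```bash
python3 st.py
```

```text
13.5833 [565.925  12.635 190.905] yaw -26.309796645208728 F [-0.663 -2.535  5.973] M [-0.763  0.155 -0.014] j6 0.8018417994286311
```

servo_tool(motion=[{"travel":[0,0,-0.002],"rot":[0,0,0.008],"hand":0},{"travel":[0,0,0],"rot":[0,0,0.008],"hand":0},{"travel":[0,0,0],"rot":[0,0,0.008],"hand":0},{"travel":[0,0,0],"rot":[0,0,0],"hand":0},{"travel":[0,0,0],"rot":[0,0,0],"hand":0}])

```text
clock: 14.0
position: [565.8, 12.6, 191.2]
ee_rot: [0.954, -0.3, 0.0, 0.0]
contact_force: [-0.7, -3.3, 4.5]
gripper_width: 11.4
grasp_force: 59.6
```

```bash
python3 st.py
```

```text
14.0 [565.797  12.648 191.181] yaw -34.88334759072033 F [-0.722 -3.256  4.451] M [-1.12   0.011  0.014] j6 0.6522915070967837
```

servo_tool(motion=[{"travel":[0,0,0],"rot":[0,0,0.008],"hand":0},{"travel":[0,0,0],"rot":[0,0,0.008],"hand":0},{"travel":[0,0,0],"rot":[0,0,0],"hand":0},{"travel":[0,0,0],"rot":[0,0,0],"hand":0}])

```text
clock: 14.33
position: [565.7, 12.6, 191.6]
ee_rot: [0.938, -0.347, 0.0, 0.001]
contact_force: [-0.8, -4.3, 7.0]
gripper_width: 11.2
grasp_force: 59.9
```

```bash
python3 st.py
```

```text
14.3333 [565.729  12.562 191.587] yaw -40.63809083246696 F [-0.82  -4.307  6.976] M [-1.23   0.277 -0.003] j6 0.5516799575929164
```

servo_tool(motion=[{"travel":[0,0,0],"rot":[0,0,0.008],"hand":0},{"travel":[0,0,0],"rot":[0,0,0.008],"hand":0},{"travel":[0,0,0],"rot":[0,0,0],"hand":0},{"travel":[0,0,0],"rot":[0,0,0],"hand":0}])

```text
clock: 14.67
position: [565.6, 12.5, 191.6]
ee_rot: [0.919, -0.394, 0.0, 0.001]
contact_force: [-1.3, -3.4, 6.6]
gripper_width: 11.4
grasp_force: 59.9
```

```bash
python3 st.py
```

```text
14.6667 [565.648  12.466 191.588] yaw -46.39572303827752 F [-1.335 -3.401  6.555] M [-1.344  0.336  0.038] j6 0.4511876905684126
```

servo_tool(motion=[{"travel":[0,0,-0.004],"rot":[0,0,0],"hand":0},{"travel":[0,0,0],"rot":[0,0,0],"hand":0},{"travel":[0,0,0],"rot":[0,0,0],"hand":0}])

```text
clock: 14.92
position: [565.6, 12.5, 192.6]
ee_rot: [0.919, -0.394, 0.0, 0.001]
contact_force: [-1.1, -3.6, 6.4]
gripper_width: 11.3
grasp_force: 59.8
```

```bash
python3 st.py
```

```text
14.9167 [565.641  12.464 192.553] yaw -46.39533508422546 F [-1.14  -3.637  6.364] M [-1.304  0.239  0.013] j6 0.45126282832149534
```

servo_tool(motion=[{"travel":[0,0,-0.004],"rot":[0,0,0],"hand":0},{"travel":[0,0,-0.004],"rot":[0,0,0],"hand":0},{"travel":[0,0,0],"rot":[0,0,0],"hand":0},{"travel":[0,0,0],"rot":[0,0,0],"hand":0}])

```text
clock: 15.25
position: [565.6, 12.5, 194.4]
ee_rot: [0.919, -0.394, 0.0, 0.001]
contact_force: [-0.9, -3.5, 5.7]
gripper_width: 11.5
grasp_force: 59.8
```

servo_tool(motion=[{"travel":[0,0,-0.004],"rot":[0,0,0],"hand":0},{"travel":[0,0,0],"rot":[0,0,0],"hand":0},{"travel":[0,0,0],"rot":[0,0,0],"hand":0}])

```text
clock: 15.5
position: [565.6, 12.6, 195.1]
ee_rot: [0.919, -0.394, 0.0, 0.001]
contact_force: [0.0, -5.6, 4.9]
gripper_width: 11.3
grasp_force: 59.6
```

servo_tool(motion=[{"travel":[0,0,-0.004],"rot":[0,0,0],"hand":0},{"travel":[0,0,0],"rot":[0,0,0],"hand":0},{"travel":[0,0,0],"rot":[0,0,0],"hand":0}])

```text
clock: 15.75
position: [565.1, 13.0, 195.4]
ee_rot: [0.919, -0.395, -0.001, 0.0]
contact_force: [0.4, -4.5, 1.4]
gripper_width: 11.4
grasp_force: 59.1
```

```bash
python3 st.py
```

```text
15.75 [565.112  12.996 195.367] yaw -46.47521558633538 F [ 0.377 -4.53   1.449] M [-1.601  0.069  0.018] j6 0.45022665520965444
```

servo_tool(motion=[{"travel":[0,0,-0.01],"rot":[0,0,0],"hand":0},{"travel":[0,0,-0.02],"rot":[0,0,0],"hand":0},{"travel":[0,0,-0.03],"rot":[0,0,0],"hand":0},{"travel":[0,0,-0.06],"rot":[0,0,0],"hand":0},{"travel":[0,0,-0.02],"rot":[0,0,0],"hand":0},{"travel":[0,0,0],"rot":[0,0,0],"hand":0},{"travel":[0,0,0],"rot":[0,0,0],"hand":0},{"travel":[0,0,0],"rot":[0,0,0],"hand":0}])

```text
clock: 16.42
position: [565.2, 13.5, 230.4]
ee_rot: [0.919, -0.395, -0.001, -0.0]
contact_force: [0.2, 0.4, -0.8]
gripper_width: 11.1
grasp_force: 58.9
```

```bash
python3 st.py
python3 - <<'E'
from h import *
L=[get_image("side") for _ in range(4)];A=np.mean([a.astype(np.float32) for a,_ in L],0);D=np.median([d for _,d in L],0)
C=cloud("side",D);r=lambda u,v:np.median(C[v-2:v+3,u-2:u+3,2])
print("head z a,b",r(292,224),r(287,256), r(292,223),r(292,225))
e=cv2.convertScaleAbs(A[165:265,240:340][:,:,::-1],alpha=1.5)
cv2.imwrite("pics/i.png",cv2.resize(e,(600,600),interpolation=cv2.INTER_CUBIC))
E
```

```text
16.4167 [565.224  13.465 230.444] yaw -46.47593806179283 F [ 0.242  0.357 -0.78 ] M [-0.008 -0.027  0.   ] j6 0.45001769176648393
head z a,b 153.80244035617295 151.28328958474697 153.92902318651485 152.22459595457084
```

View pics/i.png

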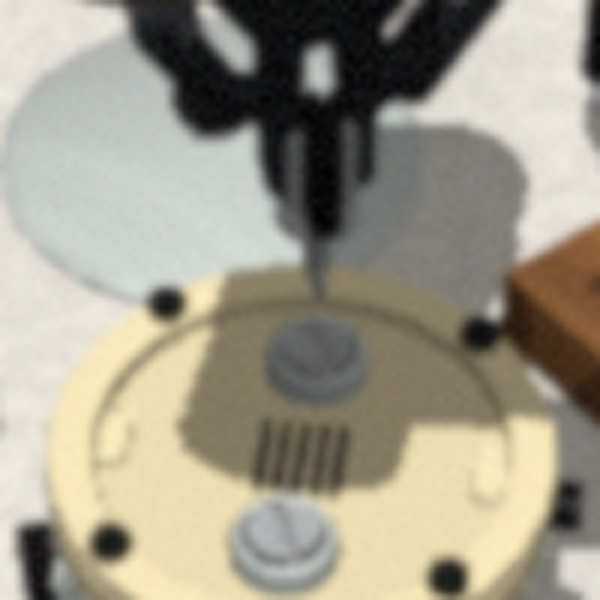

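The image shows the stud head now down, about 3 mm lower at 153.9, with its slot turned like the locked one. The key is still held straight. Returning it to the block.

servo_tool(motion=[{"travel":[0,0,0],"rot":[0,0,-0.0175],"hand":0},{"travel":[0,0,0],"rot":[0,0,-0.0175],"hand":0},{"travel":[0,0,0],"rot":[0,0,-0.0175],"hand":0},{"travel":[0,0,0],"rot":[0,0,-0.0175],"hand":0},{"travel":[0,0,0],"rot":[0,0,-0.0175],"hand":0},{"travel":[0,0,0],"rot":[0,0,-0.0175],"hand":0},{"travel":[0,0,0],"rot":[0,0,-0.0172],"hand":0}])

```text
clock: 17.2
position: [565.5, 13.2, 230.7]
ee_rot: [1.0, -0.019, -0.0, 0.0]
contact_force: [-0.1, -0.2, -0.1]
gripper_width: 11.2
grasp_force: 58.9
```

servo_tool(motion=[{"travel":[-0.0177,0.1293,0],"rot":[0,0,0],"hand":0},{"travel":[-0.0177,0.1293,0],"rot":[0,0,0],"hand":0},{"travel":[-0.0177,0.1293,0],"rot":[0,0,0],"hand":0},{"travel":[-0.0177,0.1293,0],"rot":[0,0,0],"hand":0},{"travel":[-0.0177,0.1293,0],"rot":[0,0,0],"hand":0},{"travel":[-0.0177,0.1293,0],"rot":[0,0,0],"hand":0},{"travel":[0,0,0],"rot":[0,0,0],"hand":0},{"travel":[0,0,0],"rot":[0,0,0],"hand":0},{"travel":[0,0,0],"rot":[0,0,0],"hand":0}])

```text
clock: 17.95
position: [530.6, -179.5, 230.8]
ee_rot: [1.0, -0.022, -0.0, -0.0]
contact_force: [-0.7, -0.8, -1.2]
gripper_width: 11.0
grasp_force: 59.0
```

servo_tool(motion=[{"travel":[0,0,0.12],"rot":[0,0,0],"hand":0},{"travel":[0,0,0.12],"rot":[0,0,0],"hand":0},{"travel":[0,0,0.12],"rot":[0,0,0],"hand":0},{"travel":[0,0,0.1],"rot":[0,0,0],"hand":0},{"travel":[0,0,0],"rot":[0,0,0],"hand":0},{"travel":[0,0,0],"rot":[0,0,0],"hand":0},{"travel":[0,0,0],"rot":[0,0,0],"hand":0}])

```text
clock: 18.53
position: [532.3, -179.0, 117.7]
ee_rot: [1.0, -0.021, 0.001, 0.0]
contact_force: [-0.2, 0.2, -0.1]
gripper_width: 11.3
grasp_force: 59.0
```

```bash
python3 st.py
```

```text
18.5333 [ 532.288 -178.972  117.706] yaw -2.3731229305219754 F [-0.187  0.173 -0.145] M [-0.029 -0.035 -0.001] j6 1.5641092467145192
```

servo_tool(motion=[{"travel":[-0.0076,0,0.06],"rot":[0,0,0],"hand":0},{"travel":[0,0,0.03],"rot":[0,0,0],"hand":0},{"travel":[0,0,0.016],"rot":[0,0,0],"hand":0},{"travel":[0,0,0],"rot":[0,0,0],"hand":0},{"travel":[0,0,0],"rot":[0,0,0],"hand":0},{"travel":[0,0,0],"rot":[0,0,0],"hand":0}])

```text
clock: 19.03
position: [529.4, -179.4, 90.4]
ee_rot: [1.0, -0.022, 0.001, 0.0]
contact_force: [0.6, -0.7, -0.8]
gripper_width: 11.0
grasp_force: 59.0
```

servo_tool(motion=[{"travel":[0,0,0.01],"rot":[0,0,0],"hand":0},{"travel":[0,0,0.01],"rot":[0,0,0],"hand":0},{"travel":[0,0,0.01],"rot":[0,0,0],"hand":0},{"travel":[0,0,0.006],"rot":[0,0,0],"hand":0},{"travel":[0,0,0],"rot":[0,0,0],"hand":0},{"travel":[0,0,0],"rot":[0,0,0],"hand":0}])

```text
clock: 19.53
position: [528.7, -179.4, 80.3]
ee_rot: [1.0, -0.022, -0.0, 0.0]
contact_force: [0.1, 0.3, -1.2]
gripper_width: 11.3
grasp_force: 59.0
```

servo_tool(motion=[{"travel":[0.005,0,0.016],"rot":[0,0,0],"hand":0},{"travel":[0,0,0.02],"rot":[0,0,0],"hand":0},{"travel":[0,0,0.02],"rot":[0,0,0],"hand":0},{"travel":[0,0,0.02],"rot":[0,0,0],"hand":0},{"travel":[0,0,0.016],"rot":[0,0,0],"hand":0},{"travel":[0,0,0],"rot":[0,0,0],"hand":0},{"travel":[0,0,0],"rot":[0,0,0],"hand":0},{"travel":[0,0,0],"rot":[0,0,0],"hand":0}])

```text
clock: 20.2
position: [530.2, -179.4, 57.6]
ee_rot: [1.0, -0.022, 0.0, 0.0]
contact_force: [0.7, -0.5, -0.5]
gripper_width: 11.1
grasp_force: 59.0
```

servo_tool(motion=[{"travel":[0,0,0.008],"rot":[0,0,0],"hand":0},{"travel":[0,0,0.003],"rot":[0,0,0],"hand":0},{"travel":[0,0,0],"rot":[0,0,0],"hand":0},{"travel":[0,0,0],"rot":[0,0,0],"hand":0}])

```text
clock: 20.53
position: [530.0, -179.4, 54.9]
ee_rot: [1.0, -0.022, 0.0, 0.0]
contact_force: [0.1, 0.3, -1.0]
gripper_width: 11.5
grasp_force: 59.0
```

```bash
python3 st.py
```

```text
20.5333 [ 530.047 -179.408   54.868] yaw -2.4847372775998586 F [ 0.131  0.332 -0.987] M [ 0.041 -0.085  0.022] j6 1.5641806941383385
```

Now seating the key: lower until the disc touches.

servo_tool(motion=[{"travel":[0,0,0.004],"rot":[0,0,0],"hand":0},{"travel":[0,0,0.003],"rot":[0,0,0],"hand":0},{"travel":[0,0,0],"rot":[0,0,0],"hand":0},{"travel":[0,0,0],"rot":[0,0,0],"hand":0}])

```text
clock: 20.87
position: [530.1, -179.4, 53.2]
ee_rot: [1.0, -0.022, 0.0, 0.0]
contact_force: [-0.4, 0.9, 1.0]
gripper_width: 11.1
grasp_force: 59.3
```

servo_tool(motion=[{"travel":[0,0,0.003],"rot":[0,0,0],"hand":0},{"travel":[0,0,0],"rot":[0,0,0],"hand":0},{"travel":[0,0,0],"rot":[0,0,0],"hand":0}])

```text
clock: 21.12
position: [530.2, -179.4, 53.2]
ee_rot: [1.0, -0.021, 0.0, 0.0]
contact_force: [-1.3, 1.4, 4.9]
gripper_width: 11.2
grasp_force: 60.1
```

servo_tool(motion=[{"travel":[0,0,-0.002],"rot":[0,0,0],"hand":0},{"travel":[0,0,0],"rot":[0,0,0],"hand":0.2},{"travel":[0,0,0],"rot":[0,0,0],"hand":0.4},{"travel":[0,0,0],"rot":[0,0,0],"hand":0.5},{"travel":[0,0,0],"rot":[0,0,0],"hand":0.5},{"travel":[0,0,0],"rot":[0,0,0],"hand":0.5},{"travel":[0,0,-0.03],"rot":[0,0,0],"hand":0.5},{"travel":[0,0,-0.06],"rot":[0,0,0],"hand":0.5},{"travel":[0,0,-0.12],"rot":[0,0,0],"hand":0.5},{"travel":[0,0,-0.12],"rot":[0,0,0],"hand":0.5}])

```text
clock: 21.95
position: [529.2, -179.4, 135.8]
ee_rot: [1.0, -0.022, -0.001, 0.0]
contact_force: [1.0, -0.8, -0.1]
gripper_width: 42.7
grasp_force: 0.0
```

servo_tool(motion=[{"travel":[0,0,-0.12],"rot":[0,0,0],"hand":0.5},{"travel":[0,0,-0.12],"rot":[0,0,0],"hand":0.5},{"travel":[-0.12,0.12,0],"rot":[0,0,0],"hand":0.5},{"travel":[-0.12,0.12,0],"rot":[0,0,0],"hand":0.5},{"travel":[-0.12,0.12,0],"rot":[0,0,0],"hand":0.5},{"travel":[-0.12,0.12,0],"rot":[0,0,0],"hand":0.5},{"travel":[-0.1,0.12,0],"rot":[0,0,0],"hand":0.5},{"travel":[0,0,0],"rot":[0,0,0],"hand":0.5},{"travel":[0,0,0],"rot":[0,0,0],"hand":0.5}])

```text
clock: 22.7
position: [379.5, -322.2, 196.0]
ee_rot: [1.0, -0.024, 0.0, 0.0]
contact_force: [0.2, 0.4, 0.9]
gripper_width: 42.7
grasp_force: 0.0
```

```bash
python3 st.py
python3 - <<'E'
from h import *
for n,kb in(("top",(325,215,350,255)),("side",(320,190,370,240))):
    im,d=get_image(n);C=cloud(n,d);x0,y0,x1,y1=kb
    m=np.zeros(d.shape,bool);m[y0:y1,x0:x1]=1
    P=C[m&(C[...,2]>83)&(C[...,2]<95)];print(n,"key top",len(P),P.mean(0),cv2.minAreaRect(P[:,:2].astype(np.float32)))
    for u,v in([(273,219),(243,233)] if n=="top" else [(292,224),(287,256)]): print(np.median(C[v-2:v+3,u-2:u+3,2]))
    e=cv2.convertScaleAbs((im[190:265,220:360] if n=="top" else im[180:280,235:375])[:,:,::-1],alpha=1.5);e=cv2.resize(e,(560,300 if n=="top" else 400),interpolation=cv2.INTER_CUBIC)
    o=e if n=="top" else np.vstack([o[:190],e])
cv2.imwrite("pics/j.png",o)
E
```

```text
22.7 [ 379.483 -322.177  196.027] yaw -2.7003251597457507 F [0.188 0.353 0.929] M [ 0.066 -0.002  0.007] j6 1.90071502981605
top key top 52 [ 532.33 -180.14   87.77] ((532.5629272460938, -180.9907989501953), (12.423157691955566, 32.6518669128418), 87.9054183959961)
155.11944281550814
155.8096940434339
side key top 51 [ 528.81 -175.7    86.11] ((528.5845336914062, -175.4597930908203), (34.151466369628906, 13.871661186218262), 9.8720121383667)
152.84829474955015
152.56862220645485
```

View pics/j.png

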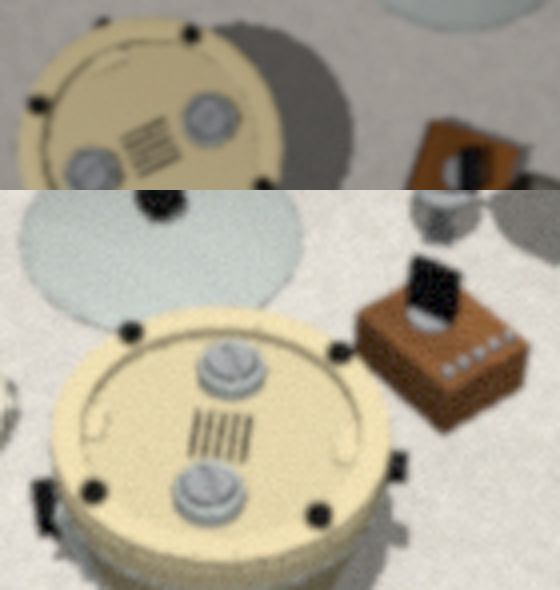

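The picture shows both stud heads equally low with their slots parallel (side crop (232,365) and (209,490)). The key is upright and home in its block, top at about 88 mm as at the start.

```bash
python3 -c "
from bench import *
print(job_done())"
```

```text
the job is handed in; nothing more can be done
None
```

The open stud is locked and stays down by itself, the key is back upright and fully home in its hole, and the job was handed in at about 23 s with a peak measured press of about 11 N.

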